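# Tip a squeeze bottle onto its side in a tilting bottle rest

## Task

A tall squeeze bottle stands upright on the foot of the wooden bottle rest. With the fingertips only, push it over against the cork-lined flap behind it and keep pressing it down gently, without letting it drop or slam, until the flap is fully down on its stop and the bottle lies on its side in it. Do not lift or carry the bottle, leave the other things where they stand, and finish clear of everything.

Things in the scene. Friction and masses are not known exactly. Their poses are not given: they have to be found in the camera images.
- bottle: the tall squeeze bottle that stands on the rest: round, 44 mm across, 166 mm tall, about 0.15 kg; straight-sided up to 110 mm above its foot, then a shoulder, neck and thin nozzle. Origin: centre of its underside; z runs along the bottle to the nozzle. Its front foot edge stands 2 to 5 mm short of the flap's hinge line and it tips about that edge; it is past balance at about 0.3 rad of lean
- rest: the bottle rest, fixed to the worktop: a wooden base board 250 mm long (x from -65 to 185 mm), 100 mm wide and 10 mm thick, with a flap hinged across it and a rubber-topped stop block under the flap's far end. Origin: on the worktop right under the hinge line, midway across; x points along the board in the direction in which the bottle tips over, z up. The hinge line runs along y, 16 mm above the worktop. Bottle foot stands on the board at x of about -26 mm
- flap (a joint): angle of the flap in rad: 0 standing vertical, growing as it leans over towards +x of the rest, 1.40 fully down on its stop (then its face slopes 10 degrees up towards its far end). Starts leaning at 0.15 to 0.35. The hinge is stiff: it stays where it is left, even under the bottle's weight, and takes about 0.4 N m to turn, so 2 to 5 N when pressed 100 mm from the hinge
- flap_face (a point): point on the flap's cork face, midway across, 100 mm from the hinge line. The flap is a flat plate 61 mm wide and 130 mm long whose face passes through the hinge line, with side lips 14 mm high, 53 mm apart inside, and a sloped cork pad along the inside of each lip, that cradle the bottle and keep the bottle from rolling off. The frame is the flap's: z runs up the flap away from the hinge, x points out of its back
- other_bottle: a second tall squeeze bottle of the same shape, 166 mm tall, standing on the bare worktop; leave it alone. Origin: centre of its underside, z up
- short_bottle: a shorter squeeze bottle, 42 mm across, 130 mm tall, standing on the worktop; leave it alone. Origin: centre of its underside, z up
- jar: a small screw jar, 38 mm across, 60 mm tall, standing on the worktop; leave it alone. Origin: centre of its underside, z up
- stamp: a turned wooden stamp, 38 mm across, 55 mm tall, standing on the worktop; leave it alone. Origin: centre of its underside, z up
- cream_tub: a round tub with lid, 70 mm across, 51 mm tall, standing on the worktop; leave it alone. Origin: centre of its underside, z up
- timer: a flat kitchen timer, 62 x 66 x 20 mm, lying on the worktop; leave it alone. Origin: centre of its underside, z up
Things that resemble listed ones, but are neither listed nor needed, are in the scene too. Leave any green or red look-alike of the bottle alone.

How it is judged:
By the outcome, as a careful person would: the job done as asked, in the order asked, and still so for the second after the job is handed in, with the robot touching nothing.
It also fails if it takes over 42 s, if anything falls off the work surface, if the arm or the gripper's body presses on something with over 40 N, if the wrist force passes 120 N, or if a joint passes its speed limit or range.

## Robot

A 6-joint arm with a two-finger parallel gripper is mounted at the origin on a cart in front of the work surface, level with it; the furniture and walls round the work are solid. World frame = base frame: x ahead of the robot, y to its left, z up, the work surface at z = 0. Lengths are in m, angles in degrees, forces in N, time in s.
With the tool pointing down it reaches from about 0.35 to 0.775 m from the base axis. Payload 7.3 kg.
Tool frame: the origin (TCP) lies between the finger pads; the fingertips stand 19 mm ahead of it and the grasp point (between the pads) is the TCP; x points along the fingers, y is the direction in which the jaws open and shut, and the axes are right-handed (so a half turn about x gives the same grasp; the last joint's range is limited). The gripper opens to 92 mm and grips with 3 to 60 N. Pads are 19 mm wide; open, the fingers measure 130 mm over their backs; the gripper's body (75 mm by 190 mm) begins 47 mm behind the grasp point.
Start: joints at [65.432, 19.595, 87.324, -0, 73.075, -8.365], TCP at [0.146, 0.504, 0.246] pointing down, gripper open.
Joint ranges: [-145.02, 145.02], [-44.19, 115.74], [2.07, 154.8], [-57.11, 237.11], [16.16, 152.29], [-177.93, 177.93]. Speed limits (degrees/s): [147.25, 147.25, 180, 180, 180, 180].

## Interface

Orientations are given as [roll, pitch, yaw] about the fixed x, y, z axes, in that order (R = Rz(yaw) Ry(pitch) Rx(roll)).
In Python, from cell import bot gives the robot as it stands. Calls block until the motion is done:
- bot.goto(position, orientation): joint-space move of the TCP to a pose.
- bot.line_to(position, frame=None, velocity=0.15, contact_N=None): straight line of the TCP; frame=None keeps the orientation; velocity is the mean speed in m/s. With contact_N (N) it stops when the force on the tool has changed by that much, and returns True; else False.
- bot.move_j(angles): joint-space move.
- bot.set_gripper(opening, grasp_force=None): finger opening in m; grasp_force is the grip in N (None keeps the last); returns when the fingers have stopped.
- bot.sleep(seconds).
- bot.ik(position, orientation): joint angles nearest the present ones, or None.
- bot.get_state(): the state.
- bot.grab_frame(name): name is "scene" or "side" or "wrist"; returns (picture, depth): 480x640x3 uint8, red, green, blue; 480x640 float32, m along the optical axis (not along the pixel's ray), 0 where there is no reading.
- bot.camera_info(name): a dict with "camera_matrix" (3x3 intrinsics, pixels), "rvec" (rotation vector, rad) and "tvec" (3), from world to camera coordinates, as OpenCV has them. Camera axes: x right, y down, z forward; pixel columns grow to the right and rows downward; lengths in m; the calibration is good to about 2 mm. A picture is of the moment at which its call begins: read the wrist's pose just before it. camera_info takes no time and is no camera call; for the wrist camera it gives the pose at the moment of the call.
A pose or a line that the arm cannot do raises bot.PlanningError and nothing moves.
- bot.sign_off(): hands the job in, once; it reports no verdict.
Trained networks look in the newest picture that a camera, given by its name, has taken for a name from the list of things; names that differ only in an ending like _2 or _b are one class to them, and where a whole thing is asked for, a point or a joint stands for the part that bears it (a point fixed in the world has none). Each returns a list of dicts, best first, with "score" (0 to 1); they miss things now and then, are a little off and sometimes report something else, mostly with a low value. They report only what shows in the picture. A call takes as long as a camera call. They do not tell look-alikes from the thing itself.
- bot.find_in(camera, thing): "box" ([left, top, right, bottom] in pixels, round what is visible of it).
- bot.silhouettes(camera, thing): "region" (480x640 bool, what is visible of it) and "box" ([left, top, right, bottom] in pixels, round what is visible of it).
The state is a dict: "time": time; "q": joint angles; "dq": joint speeds; "joint_efforts": joint torques, N m; "eef_pos": TCP position; "orientation": TCP orientation; "wrist_force": force on the tool from outside, world axes, zero at the start; "torque": the same for the moment, N m; "opening": finger opening in m.
Only numpy, scipy, OpenCV 4.12 (cv2) and the standard library are available. Lean on these libraries where they do the work, as an engineer would, in place of code of your own. Each camera call takes 0.05 s, during which the arm holds its last target.

## Working session

There is one attempt and no reset: what is moved stays moved. The work goes in short steps, each a Python script; the robot and the scene stay as the last script left them, time stands still between calls to the robot, and variables do not carry over. Pictures are saved under pics/ and viewed, and the job is handed in when it is done.

```bash
ls; mkdir -p pics; cat > h.py <<'E'
import numpy as np, cv2
from cell import bot
def grab(n, name):
    im,d=bot.grab_frame(n); cv2.imwrite(f'pics/{name}.png', im[:,:,::-1]); np.save(f'pics/{name}_d.npy', d); return im,d
def world(cam, u, v, z):
    c=bot.camera_info(cam); K=np.array(c['camera_matrix']); R,_=cv2.Rodrigues(np.array(c['rvec'],float)); t=np.array(c['tvec'],float).ravel()
    u=np.atleast_1d(u);v=np.atleast_1d(v);z=np.atleast_1d(z)
    p=np.stack([(u-K[0,2])/K[0,0]*z,(v-K[1,2])/K[1,1]*z,z],1)
    return (p-t)@R
E
python3 - <<'E'
from h import *
for c in ['scene','side','wrist']:
    grab(c,c+'0')
    for n in ['bottle','rest','flap']:
        try: print(c,n,[(np.round(r['box']).tolist(),round(r['score'],2)) for r in bot.find_in(c,n)])
        except Exception as e: print(e)
    i=bot.camera_info(c);print(i)
print(bot.get_state())
E
```

```text
pics
scene bottle [([307.0, 204.0, 323.0, 268.0], 0.8), ([267.0, 184.0, 290.0, 249.0], 0.8), ([252.0, 208.0, 266.0, 265.0], 0.72), ([261.0, 233.0, 286.0, 302.0], 0.67), ([325.0, 206.0, 343.0, 267.0], 0.38)]
scene rest [([291.0, 202.0, 408.0, 284.0], 0.67), ([465.0, 308.0, 488.0, 345.0], 0.56), ([367.0, 319.0, 394.0, 376.0], 0.2)]
scene flap [([325.0, 205.0, 344.0, 267.0], 0.85)]
{'camera_matrix': array([[461.86665334,   0.        , 315.36632368],
       [  0.        , 461.86665334, 239.55421828],
       [  0.        ,   0.        ,   1.        ]]), 'rvec': array([ 2.14059284, -0.55518709,  0.2563256 ]), 'tvec': array([-0.41694359,  0.2231973 ,  0.85577033])}
side bottle [([258.0, 244.0, 281.0, 304.0], 0.97), ([247.0, 214.0, 266.0, 278.0], 0.88), ([298.0, 207.0, 320.0, 270.0], 0.76), ([262.0, 192.0, 283.0, 248.0], 0.76)]
side rest [([286.0, 208.0, 396.0, 284.0], 0.95)]
side flap [([315.0, 209.0, 334.0, 268.0], 0.83)]
{'camera_matrix': array([[454.32836797,   0.        , 316.7433584 ],
       [  0.        , 454.32836797, 233.17462267],
       [  0.        ,   0.        ,   1.        ]]
[... 387 characters left out ...]
 'tvec': array([-0.5237042 , -0.03257333,  0.3891    ])}
{'time': 0.6, 'q': array([ 6.54328321e+01,  1.95942411e+01,  8.73239664e+01,  6.86802994e-04,
        7.30747538e+01, -8.36576005e+00]), 'dq': array([ 0.04204088, -0.00917479, -0.01300891, -0.04086428, -0.10275598,
       -0.07786662]), 'joint_efforts': array([-1.13453239e-03, -4.30926096e+01, -2.44397539e+01,  7.19507877e-02,
        4.83942765e-02, -2.77835585e-05]), 'eef_pos': array([0.14647274, 0.5041774 , 0.24575205]), 'orientation': array([86.96743047, 89.99293063, 70.76582272]), 'wrist_force': array([-0.11653592,  0.16965238, -0.91025168]), 'torque': array([-0.01211097,  0.01394259,  0.06226826]), 'opening': 0.09164920887368981}
```

View pics/scene0.png

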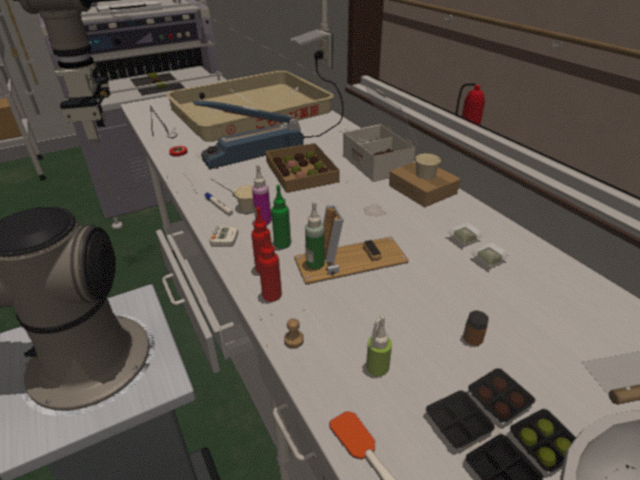

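View pics/side0.png

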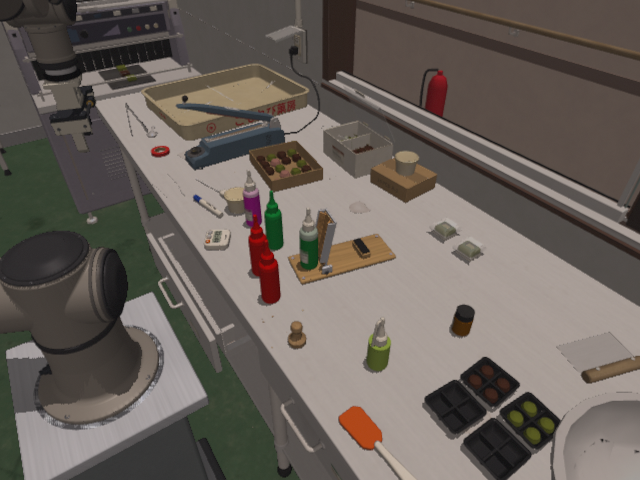

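```bash
python3 - <<'E'
import cv2
for n in ['scene0','side0']:
    i=cv2.imread(f'pics/{n}.png')[170:390,230:500]
    cv2.imwrite(f'pics/{n}c.png',cv2.resize(i,None,fx=2.7,fy=2.7,interpolation=cv2.INTER_CUBIC)[:600])
E
```

```text
(no output)
```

View pics/scene0c.png

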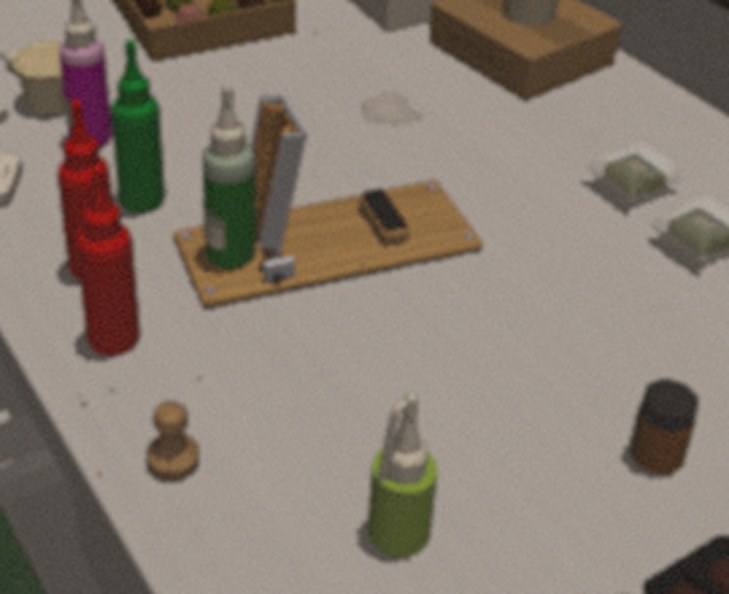

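Bottle-like things in the scene view: purple bottle (262,198), green look-alike (281,217), red look-alikes (262,245) and (270,272), a translucent-topped bottle on the rest (316,238), and the short lime bottle (378,350). The one on the rest's foot is the target. Next I measure everything from depth.

```bash
cat > m.py <<'E'
from h import *
def cloud(cam,name):
    d=np.load(f'pics/{name}_d.npy'); im=cv2.imread(f'pics/{name}.png')
    v,u=np.mgrid[0:480,0:640]; ok=d>0
    P=np.full((480,640,3),np.nan); P[ok]=world(cam,u[ok],v[ok],d[ok]); return P,im
E
python3 - <<'E'
from m import *
for c in ['scene','side']:
    P,im=cloud(c,c+'0')
    # height map in 2D top-down
    T={}
    for n in ['bottle','rest','flap','other_bottle','short_bottle','jar','stamp','cream_tub','timer']:
        bot.grab_frame(c)
        for r in bot.silhouettes(c,n)[:6]:
            if r['score']<0.3: continue
            m=r['region'].copy(); m=cv2.erode(m.astype(np.uint8),np.ones((3,3)))>0
            p=P[m]; p=p[~np.isnan(p[:,0])]
            if len(p)<5: continue
            print(c,n,round(r['score'],2),np.round(r['box']),'med',np.round(np.median(p,0),3),'lo',np.round(np.percentile(p,3,0),3),'hi',np.round(np.percentile(p,97,0),3),len(p))
print(bot.get_state()['time'])
E
```

```text
scene bottle 0.95 [259. 232. 284. 303.] med [ 0.359 -0.025  0.082] lo [ 0.344 -0.032  0.014] hi [ 0.377 -0.012  0.146] 980
scene bottle 0.77 [269. 185. 290. 248.] med [0.455 0.13  0.075] lo [0.442 0.123 0.014] hi [0.473 0.143 0.139] 694
scene bottle 0.65 [305. 207. 323. 270.] med [0.482 0.012 0.09 ] lo [0.468 0.006 0.024] hi [0.5   0.027 0.155] 859
scene bottle 0.57 [253. 209. 272. 270.] med [0.376 0.071 0.109] lo [0.365 0.058 0.039] hi [0.399 0.08  0.163] 447
scene rest 0.56 [290. 206. 409. 280.] med [ 0.556 -0.008  0.012] lo [ 0.459 -0.051  0.009] hi [0.678 0.047 0.138] 2927
scene flap 0.96 [321. 206. 344. 267.] med [ 0.523 -0.002  0.107] lo [ 0.504 -0.013  0.04 ] hi [0.541 0.043 0.143] 691
scene other_bottle 0.87 [254. 165. 273. 225.] med [0.458 0.245 0.089] lo [0.441 0.239 0.022] hi [0.474 0.259 0.139] 502
scene short_bottle 0.83 [366. 318. 390. 377.] med [ 0.443 -0.285  0.065] lo [ 0.43  -0.296  0.012] hi [ 0.461 -0.272  0.122] 947
scene jar 0.56 [462. 309. 488. 347.] med [ 0.636 -0.316  0.046] lo [ 0.628 -0.327  0.012] hi [ 0.656 -0.298  0.062] 575
scene stamp 0.87 [285. 319. 3
[... 1037 characters left out ...]
 0.3 [287. 208. 396. 286.] med [ 0.551 -0.008  0.009] lo [ 0.457 -0.051  0.005] hi [0.68  0.046 0.135] 2782
side short_bottle 0.69 [367. 318. 392. 374.] med [ 0.441 -0.287  0.063] lo [ 0.43  -0.298  0.013] hi [ 0.457 -0.274  0.118] 721
side stamp 0.76 [287. 324. 304. 348.] med [ 0.343 -0.156  0.02 ] lo [ 0.332 -0.166  0.009] hi [ 0.357 -0.145  0.053] 260
side stamp 0.55 [226. 190. 244. 210.] med [0.443 0.33  0.046] lo [0.425 0.312 0.007] hi [0.47  0.366 0.05 ] 307
side cream_tub 0.84 [222. 184. 247. 210.] med [0.444 0.331 0.046] lo [0.425 0.313 0.007] hi [0.47  0.372 0.05 ] 344
side timer 0.65 [206. 232. 233. 253.] med [0.34  0.227 0.015] lo [0.313 0.202 0.008] hi [0.369 0.258 0.018] 330
2.4
```

```bash
python3 - <<'E'
from m import *
from scipy.optimize import least_squares
A=[]
for c in ['scene','side']:
    P,im=cloud(c,c+'0'); P=P.reshape(-1,3); P=P[~np.isnan(P[:,0])]
    # board top: z 5..15mm around
    b=P[(P[:,2]>0.006)&(P[:,2]<0.016)&(P[:,0]>0.43)&(P[:,0]<0.75)&(abs(P[:,1])<0.09)]
    r=cv2.minAreaRect((b[:,:2]*1000).astype(np.float32)); print(c,'board',len(b),r,cv2.boxPoints(r).round(0).tolist())
    for z in np.arange(.02,.17,.012):
        pass
    B=P[(P[:,2]>0.03)&(P[:,2]<0.115)&(P[:,0]>.455)&(P[:,0]<.503)&(abs(P[:,1]-.02)<.045)]
    f=least_squares(lambda q:np.hypot(B[:,0]-q[0],B[:,1]-q[1])-.022,[.49,.02],loss='soft_l1',f_scale=.002)
    print('bottle',f.x,np.std(f.fun),len(B))
    for z in (.04,.06,.08,.1,.12,.14,.16,.17,.18):
        s=P[(abs(P[:,2]-z)<.008)&(P[:,0]>.455)&(P[:,0]<.58)&(abs(P[:,1])<.06)]
        print(z,len(s), np.percentile(s,[3,50,97],axis=0)[:,:2].round(3).tolist() if len(s)>3 else '')
    F=P[(P[:,2]>0.03)&(P[:,2]<0.16)&(P[:,0]>.507)&(P[:,0]<.58)&(abs(P[:,1])<.06)]
    print('F',len(F),F.mean(0))
E
```

```text
scene board 2229 ((568.7794799804688, -10.392410278320312), (140.781005859375, 249.91506958007812), 78.87625122070312) [[433.0, -55.0], [678.0, -104.0], [705.0, 35.0], [460.0, 83.0]]
bottle [0.48987402 0.02823033] 0.0032970551854265154 615
0.04 165 [[0.468, -0.013], [0.493, 0.008], [0.522, 0.035]]
0.06 188 [[0.468, -0.011], [0.493, 0.009], [0.525, 0.035]]
0.08 207 [[0.468, -0.012], [0.5, 0.009], [0.528, 0.036]]
0.1 237 [[0.469, -0.013], [0.51, 0.01], [0.531, 0.043]]
0.12 274 [[0.471, -0.013], [0.502, 0.016], [0.535, 0.044]]
0.14 290 [[0.477, -0.013], [0.528, 0.019], [0.544, 0.045]]
0.16 33 [[0.484, 0.02], [0.487, 0.024], [0.493, 0.028]]
0.17 30 [[0.485, 0.022], [0.487, 0.024], [0.493, 0.029]]
0.18 14 [[0.485, 0.022], [0.488, 0.025], [0.491, 0.029]]
F 771 [0.52424323 0.01115408 0.10347542]
side board 1870 ((571.6856689453125, 5.277900695800781), (102.36813354492188, 249.3496856689453), 78.19400787353516) [[439.0, -19.0], [683.0, -70.0], [704.0, 30.0], [460.0, 81.0]]
bottle [0.48977775 0.02610041] 0.002831214895934476 551
0.04 151 [[0.467, -0.013], [0.491, 0.007], [0.522, 0.031]]
0.06 178 [[0.467, -0.014], [0.495, 0.007], [0.525, 0.032]]
0.08 193 [[0.468, -0.014], [0.499, 0.007], [0.529, 0.033]]
0.1 229 [[0.468, -0.015], [0.511, 0.01], [0.532, 0.04]]
0.12 245 [[0.472, -0.016], [0.514, 0.016], [0.536, 0.043]]
0.14 235 [[0.477, -0.015], [0.529, 0.018], [0.544, 0.044]]
0.16 28 [[0.484, 0.019], [0.487, 0.022], [0.492, 0.026]]
0.17 23 [[0.484, 0.02], [0.487, 0.023], [0.492, 0.026]]
0.18 9 [[0.484, 0.021], [0.487, 0.023], [0.492, 0.026]]
F 704 [0.52479017 0.01024147 0.10213791]
```

```bash
python3 - <<'E'
import cv2
for n,o in [('scene0',(285,195)),('side0',(280,200))]:
    i=cv2.imread(f'pics/{n}.png')[o[1]:o[1]+95,o[0]:o[0]+130]
    cv2.imwrite(f'pics/{n}z.png',cv2.resize(i,None,fx=6,fy=6,interpolation=cv2.INTER_CUBIC))
E
```

```text
(no output)
```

View pics/side0z.png

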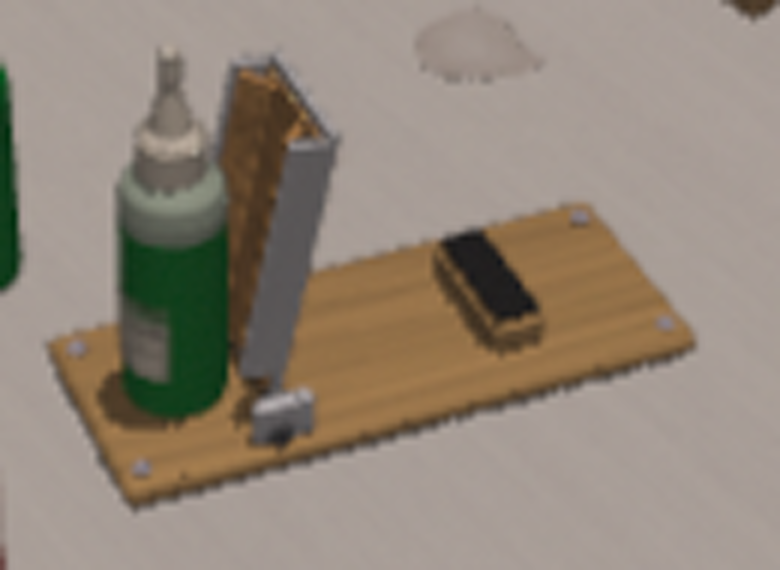

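The crop shows the white/green bottle on the rest's foot with the cork flap behind it, so the target is confirmed. Next I refine the board pose and flap angle and check the heights of the neighbours. This is offline and costs no robot time.

```bash
python3 - <<'E'
from m import *
from scipy.spatial.transform import Rotation as Ro
for c in ['scene','side']:
    P,im=cloud(c,c+'0'); 
    hsv=cv2.cvtColor(im,cv2.COLOR_BGR2HSV)
    m=(P[...,2]>.005)&(P[...,2]<.017)&(hsv[...,1]>90)&(P[...,0]>.43)&(P[...,0]<.73)&(abs(P[...,1])<.1)
    n,l,st,_=cv2.connectedComponentsWithStats(m.astype(np.uint8)); k=1+np.argmax(st[1:,4])
    b=P[l==k]; r=cv2.minAreaRect((b[:,:2]*1000).astype(np.float32)); bp=cv2.boxPoints(r)
    print(c,r,bp.round(1).tolist(),np.median(b[:,2]))
    bp=bp[np.argsort(bp[:,0])]; near=bp[:2].mean(0); far=bp[2:].mean(0); u=(far-near)/np.linalg.norm(far-near)
    mid=(near+far)/2; O=mid-u*60
    print('O',O,'yaw',np.degrees(np.arctan2(u[1],u[0])))
    v=np.array([-u[1],u[0]])
    Q=P.reshape(-1,3);Q=Q[~np.isnan(Q[:,0])]
    X=np.c_[(Q[:,:2]*1000-O)@u,(Q[:,:2]*1000-O)@v,Q[:,2]*1000]
    L=X[(X[:,1]<-24)&(X[:,1]>-36)&(X[:,0]>-20)&(X[:,0]<70)&(X[:,2]>30)&(X[:,2]<150)]
    for z in range(40,150,15):
        s=L[abs(L[:,2]-z)<6]
        if len(s): print(z,np.percentile(s[:,0],[5,50,95]).round(1),np.median(s[:,1]).round(1))
    s=X[(X[:,2]>160)&(X[:,2]<180)&(abs(X[:,0]+25)<30)&(abs(X[:,1])<30)]; print('nozzle',np.median(s,0),s[:,2].max())
    s=X[(X[:,2]>35)&(X[:,2]<105)&(abs(X[:,0]+25)<24)&(abs(X[:,1])<24)]; print('bottle x min/ y min',np.percentile(s,[2,98],0))
    N=Q[(Q[:,0]>.3)&(Q[:,0]<.7)&(abs(Q[:,1])<.2)]; 
    h=N[(N[:,2]>.155)]; print('high',h[:,2].max(),np.unique((h[:,:2]*50).round()/50,axis=0).tolist())
E
```

```text
scene ((570.8539428710938, 7.2978515625), (101.78303527832031, 246.6282958984375), 78.67849731445312) [[439.8999938964844, -18.399999618530273], [681.7999877929688, -66.80000305175781], [701.7999877929688, 33.0], [459.8999938964844, 81.4000015258789]] 0.011411975669143409
O [512.0215    19.076698] yaw -11.321501
40 [-6.9  3.4 10. ] -27.1
55 [-5.3  3.9 13. ] -27.8
70 [-2.8  5.4 14.9] -28.2
85 [ 1.   8.5 19. ] -27.8
100 [ 3.2 11.4 21.6] -27.6
115 [ 6.1 15.6 23.8] -27.6
130 [ 9.8 17.  27.2] -27.6
145 [12.  20.4 29.4] -27.6
nozzle [-24.81134972   0.77837763 169.7559543 ] 179.2063872574873
bottle x min/ y min [[-45.46857488 -19.34660928  36.22655565]
 [ -5.05130629   6.16336776 103.68428784]]
high 0.1792063872574873 [[0.36, -0.02], [0.36, -0.0], [0.38, 0.08], [0.4, 0.08], [0.46, 0.14], [0.48, 0.02], [0.48, 0.04], [0.5, 0.02]]
side ((571.9561767578125, 4.8910675048828125), (101.7215347290039, 248.6618194580078), 78.19400787353516) [[439.79998779296875, -19.5], [683.2999877929688, -70.30000305175781], [704.0999755859375, 29.200000762939453], [460.70001220703125, 80.0999984741211]] 0.008209646254758483
O [513.2254    17.166973] yaw -11.805991
40 [-7.4  1.4  9.4] -28.1
55 [-5.2  4.1 13.2] -28.3
70 [-3.   5.  15.4] -28.2
85 [-0.3  8.8 18. ] -28.1
100 [ 2.8 11.9 20.5] -27.9
115 [ 5.3 14.2 23.2] -28.0
130 [ 8.5 17.6 27.3] -28.3
145 [11.2 20.5 27.5] -29.5
nozzle [-26.33029221  -0.40345373 168.45103629] 175.58425603421435
bottle x min/ y min [[-46.82732079 -20.87077321  37.36535735]
 [ -5.99188212   6.6094433  103.71448951]]
high 0.17558425603421435 [[0.36, -0.02], [0.36, -0.0], [0.38, 0.08], [0.46, 0.14], [0.48, 0.02], [0.5, 0.02]]
```

```bash
cat > p.py <<'E'
from h import *
from scipy.spatial.transform import Rotation as Ro
O=np.array([.5126,.0181]); yaw=np.radians(-11.55); u=np.array([np.cos(yaw),np.sin(yaw)]); v=np.array([-u[1],u[0]])
def w(x,z,y=0): # rest (m) -> world
    p=O+u*x+v*y; return [p[0],p[1],z]
def tcp_from_edge(ex,ez): # front-bottom edge of finger tips at rest (ex,ez), tool straight down
    return w(ex-.0095, ez+.019)
def rest(p): d=np.array(p[:2])-O; return np.array([d@u,d@v,p[2]])
def orient():
    best=None
    q0=bot.get_state()['q']
    for s in (1,-1):
        X=np.array([0,0,-1.]);Y=s*np.array([v[0],v[1],0]);R=np.c_[X,Y,np.cross(X,Y)]
        e=Ro.from_matrix(R).as_euler('xyz',degrees=True)
        q=bot.ik(tcp_from_edge(-.068,.2),e.tolist())
        if q is None: continue
        k=max(abs(np.array(q)-q0)[3:])
        if best is None or k<best[0]: best=(k,e.tolist(),q)
    return best
def edge(th,s,D=.0425,piv=(-.004,.010)):
    return piv[0]+s*np.sin(th)-D*np.cos(th), piv[1]+s*np.cos(th)+D*np.sin(th)
def show():
    s=bot.get_state(); r=rest(s['eef_pos']); f=s['wrist_force']
    print(f"t {s['time']:.2f} edge x {1000*(r[0]+.0095):.1f} z {1000*(r[2]-.019):.1f} y {1000*r[1]:.1f} F_u {f[:2]@u:.2f} Fv {f[:2]@v:.2f} Fz {f[2]:.2f} open {s['opening']:.4f}",flush=True)
E
python3 - <<'E'
from p import *
import warnings; warnings.filterwarnings('ignore')
b=orient(); print(b)
e=b[1]
bot.goto(tcp_from_edge(-.072,.25),e)
print(bot.get_state()['eef_pos'],bot.get_state()['orientation']); show()
bot.set_gripper(.016,10)
bot.line_to(tcp_from_edge(-.072,.116),velocity=.12); show()
grab('side','side1'); grab('scene','scene1')
i=cv2.imread('pics/side1.png')[110:300,220:440]; cv2.imwrite('pics/side1z.png',cv2.resize(i,None,fx=3.1,fy=3.1))
E
```

```text
(np.float64(75.72978031405681), [11.550000000000002, 90.0, 0.0], array([-5.64406669e+00,  1.20002142e+01,  1.02539527e+02, -2.54444375e-14,
        6.54602585e+01, -8.40940667e+01]))
[0.43274006 0.03502624 0.26899575] [96.90213152 89.98888781 85.40190587]
t 4.38 edge x -72.1 z 250.0 y 0.6 F_u 0.04 Fv 0.37 Fz -0.63 open 0.0919
t 6.92 edge x -71.6 z 116.5 y 0.1 F_u 0.26 Fv -0.44 Fz -0.19 open 0.0162
```

View pics/side1z.png

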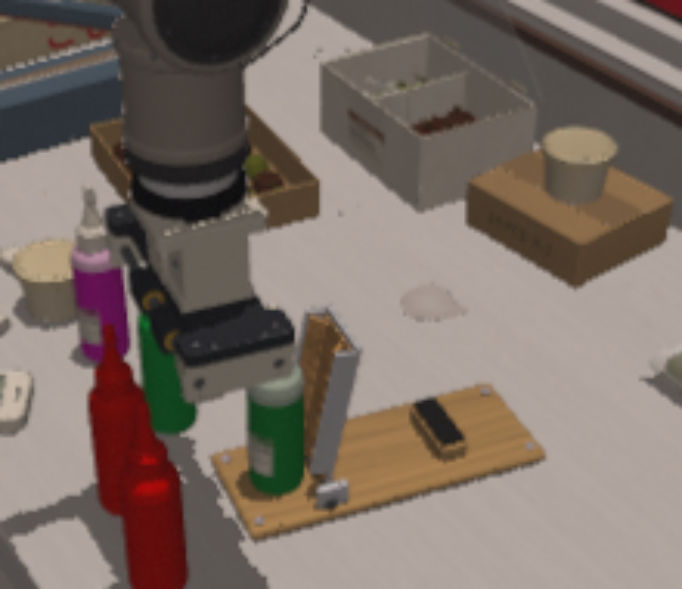

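```bash
python3 - <<'E'
from p import *
bot.line_to(tcp_from_edge(-.048,.115),velocity=.05); show()
for th in (.06,.12,.18,.26,.34,.42,.5):
    s=.105-.005*min(th,.5)/.5
    r=bot.line_to(tcp_from_edge(*edge(th,s)),velocity=.025,contact_N=12); print(th,r,end=' '); show()
    if r: break
grab('side','side2'); grab('scene','scene2')
i=cv2.imread('pics/side2.png')[110:300,220:440]; cv2.imwrite('pics/side2z.png',cv2.resize(i,None,fx=3.1,fy=3.1))
E
```

```text
t 7.65 edge x -48.1 z 114.8 y -0.0 F_u -1.45 Fv -0.33 Fz -0.20 open 0.0159
0.06 False t 8.12 edge x -40.2 z 116.8 y -0.0 F_u -0.25 Fv -0.35 Fz 0.42 open 0.0160
0.12 False t 8.53 edge x -33.6 z 118.2 y 0.0 F_u 0.18 Fv -0.22 Fz 0.63 open 0.0159
0.18 False t 8.94 edge x -27.2 z 119.1 y -0.0 F_u 0.05 Fv -0.17 Fz 0.29 open 0.0160
0.26 False t 9.43 edge x -18.8 z 119.8 y -0.0 F_u -0.63 Fv -0.35 Fz 2.45 open 0.0158
0.34 False t 9.93 edge x -9.7 z 120.3 y -0.0 F_u -2.21 Fv -0.36 Fz 3.60 open 0.0159
0.42 False t 10.42 edge x -0.7 z 120.1 y 0.1 F_u -2.01 Fv -0.44 Fz 6.38 open 0.0158
0.5 False t 10.91 edge x 8.2 z 119.3 y -0.1 F_u -1.65 Fv -2.29 Fz 8.86 open 0.0158
```

View pics/side2z.png

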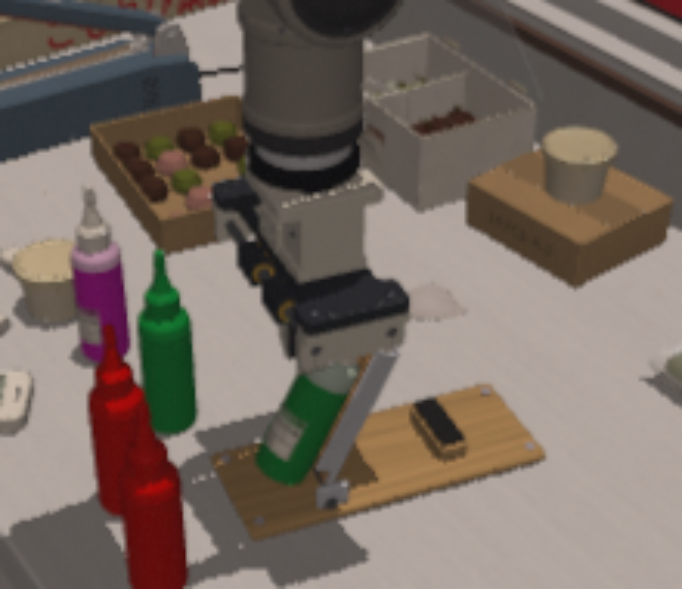

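The bottle leans in the flap and turns it without any jump. The force has a component along the bottle because my arc shrank towards the hinge. From here I rotate about the hinge at a slightly larger radius.

```bash
cat >> p.py <<'E'
def hedge(phi,r): return r*np.sin(phi), .016+r*np.cos(phi)
E
python3 - <<'E'
from p import *
for phi,rr in ((.14,.105),(.21,.1065),(.29,.107),(.37,.107),(.45,.107),(.53,.107)):
    r=bot.line_to(tcp_from_edge(*hedge(phi,rr)),velocity=.022,contact_N=12); print(phi,r,'th~',round(phi+np.arcsin(.0435/rr),2),end=' '); show()
    if r: break
grab('side','side3'); grab('scene','scene3')
i=cv2.imread('pics/side3.png')[110:300,220:440]; cv2.imwrite('pics/side3z.png',cv2.resize(i,None,fx=3.1,fy=3.1))
E
```

```text
0.14 False th~ 0.57 t 11.53 edge x 14.8 z 119.8 y 0.0 F_u -1.38 Fv 1.27 Fz 2.11 open 0.0161
0.21 False th~ 0.63 t 12.03 edge x 22.4 z 120.1 y 0.0 F_u -1.81 Fv 0.46 Fz 0.04 open 0.0161
0.29 False th~ 0.71 t 12.57 edge x 30.9 z 118.5 y -0.0 F_u -1.88 Fv 1.31 Fz -0.23 open 0.0161
0.37 False th~ 0.79 t 13.11 edge x 38.9 z 115.7 y -0.0 F_u -1.29 Fv 0.46 Fz 0.10 open 0.0162
0.45 False th~ 0.87 t 13.65 edge x 46.8 z 112.3 y -0.0 F_u -1.05 Fv 1.46 Fz 1.73 open 0.0158
0.53 False th~ 0.95 t 14.19 edge x 54.4 z 108.3 y -0.0 F_u 0.27 Fv 1.22 Fz 0.83 open 0.0161
```

View pics/side3z.png

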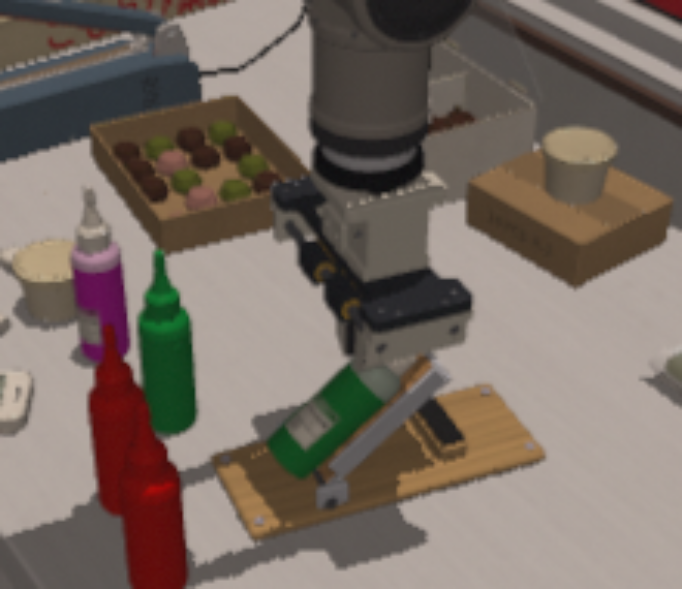

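```bash
cat > lat.py <<'E'
import sys
from m import *
from p import *
def lat(c,name):
    P,im=cloud(c,name)
    X=np.full(P.shape,np.nan); X[...,0]=((P[...,:2]-O)@u)*1000; X[...,1]=((P[...,:2]-O)@v)*1000; X[...,2]=P[...,2]*1000
    M=(abs(X[...,1])<45)&(X[...,0]>-75)&(X[...,0]<185)&(X[...,2]>-5)&(X[...,2]<200)
    cv=np.full((600,800,3),255,np.uint8)
    for (x,y,z),col in sorted(zip(X[M],im[M]),key=lambda t:-t[0][1]):
        a=int((x+75)*3);b=int(580-z*3)
        cv[max(b-2,0):b+2,max(a-2,0):a+2]=col
    for k in range(-50,180,50): cv2.putText(cv,str(k),((k+75)*3,598),0,.4,(0,0,255))
    for k in range(0,200,50): cv2.putText(cv,str(k),(0,580-k*3),0,.4,(0,0,255))
    cv2.imwrite(f'pics/{name}_lat.png',cv)
    L=X[M]; L=L[(L[:,1]<-23)&(L[:,1]>-37)&(L[:,2]>20)]
    return X,M
for a in sys.argv[2:]: lat(sys.argv[1],a)
E
python3 lat.py side side3; python3 lat.py scene scene3
```

```text
(no output)
```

View pics/side3_lat.png

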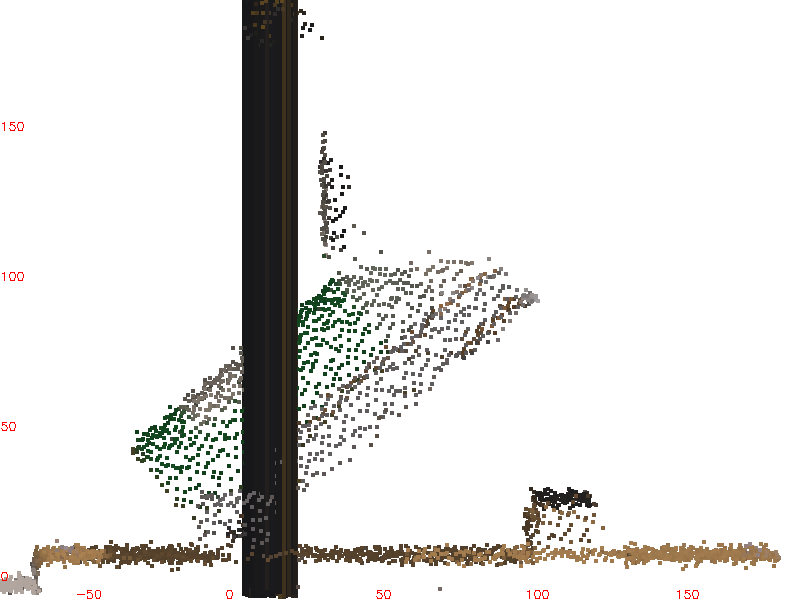

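Flap is at about 0.9 rad with the fingertips near the shoulder, s≈107 mm. I ease the radius inward while carrying on, and stay in contact.

```bash
python3 - <<'E'
from p import *
for phi,rr in ((.60,.106),(.67,.105),(.74,.104),(.80,.103),(.86,.1025)):
    r=bot.line_to(tcp_from_edge(*hedge(phi,rr)),velocity=.02,contact_N=12); print(phi,r,'th~',round(phi+np.arcsin(.0435/rr),2),end=' '); show()
    if r: break
grab('side','side4'); grab('scene','scene4')
i=cv2.imread('pics/side4.png')[110:300,220:440]; cv2.imwrite('pics/side4z.png',cv2.resize(i,None,fx=3.1,fy=3.1))
E
python3 lat.py side side4
```

```text
0.6 False th~ 1.02 t 14.82 edge x 60.7 z 103.7 y 0.0 F_u 0.15 Fv 0.62 Fz 2.97 open 0.0163
0.67 False th~ 1.1 t 15.34 edge x 65.9 z 98.6 y 0.0 F_u 1.61 Fv 2.62 Fz 3.29 open 0.0161
0.74 False th~ 1.17 t 15.86 edge x 70.9 z 93.2 y 0.1 F_u 2.11 Fv 1.40 Fz 4.94 open 0.0160
0.8 False th~ 1.24 t 16.32 edge x 74.8 z 88.2 y 0.1 F_u 1.66 Fv 1.66 Fz 4.23 open 0.0163
0.86 False th~ 1.3 t 16.78 edge x 78.9 z 83.4 y 0.1 F_u 3.79 Fv 1.26 Fz 5.02 open 0.0162
```

View pics/side4z.png

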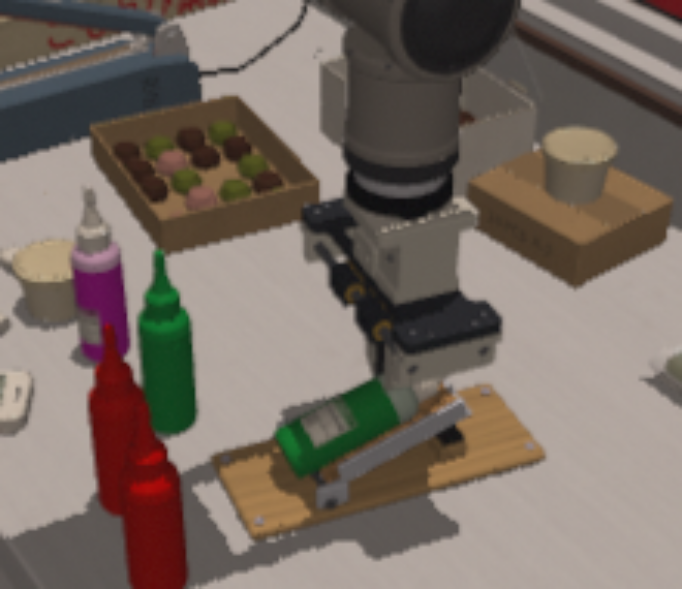

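View pics/side4_lat.png

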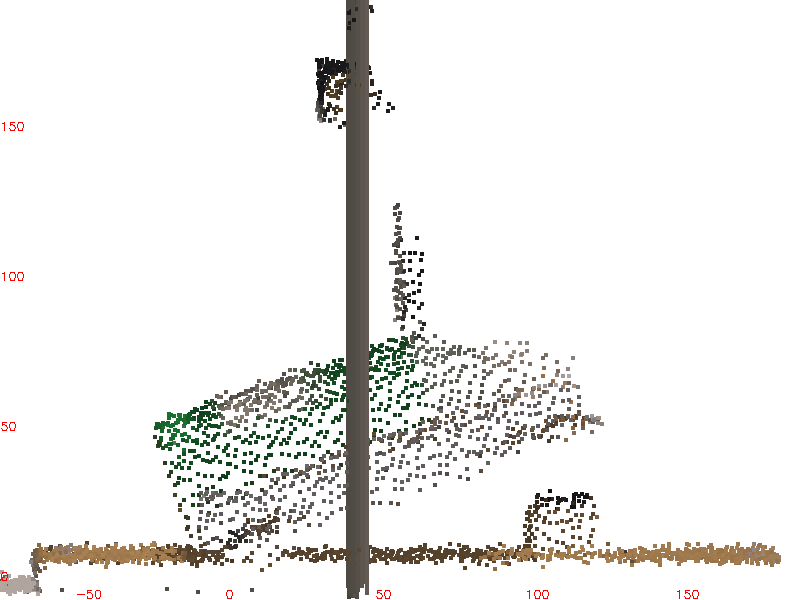

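```bash
python3 - <<'E'
from p import *
r=bot.line_to(tcp_from_edge(*hedge(.91,.102)),velocity=.015,contact_N=12); print(r,end=' '); show()
x=.081
for z in (.0765,.0745,.0725,.0705,.0685,.0665,.0645,.0625):
    r=bot.line_to(tcp_from_edge(x,z),velocity=.01,contact_N=10); print(z,r,end=' '); show()
    f=bot.get_state()['wrist_force'][2]
    if r or f>16: break
grab('side','side5'); grab('scene','scene5')
i=cv2.imread('pics/side5.png')[110:300,220:440]; cv2.imwrite('pics/side5z.png',cv2.resize(i,None,fx=3.1,fy=3.1))
E
python3 lat.py side side5
```

```text
False t 17.38 edge x 82.0 z 79.3 y 0.1 F_u 3.42 Fv 1.55 Fz 6.80 open 0.0162
0.0765 False t 17.74 edge x 83.0 z 77.6 y 0.2 F_u 5.30 Fv 1.38 Fz 6.93 open 0.0163
0.0745 False t 18.09 edge x 83.5 z 75.8 y 0.2 F_u 6.19 Fv 2.03 Fz 7.10 open 0.0158
0.0725 False t 18.44 edge x 83.7 z 74.0 y 0.3 F_u 6.97 Fv 1.81 Fz 7.47 open 0.0163
0.0705 False t 18.79 edge x 83.8 z 72.1 y 0.4 F_u 6.04 Fv 2.37 Fz 8.08 open 0.0162
0.0685 False t 19.14 edge x 84.3 z 70.5 y 0.4 F_u 7.45 Fv 1.82 Fz 9.86 open 0.0157
0.0665 True t 19.37 edge x 85.1 z 70.5 y 0.8 F_u -1.10 Fv 0.98 Fz 6.79 open 0.0162
```

View pics/side5z.png

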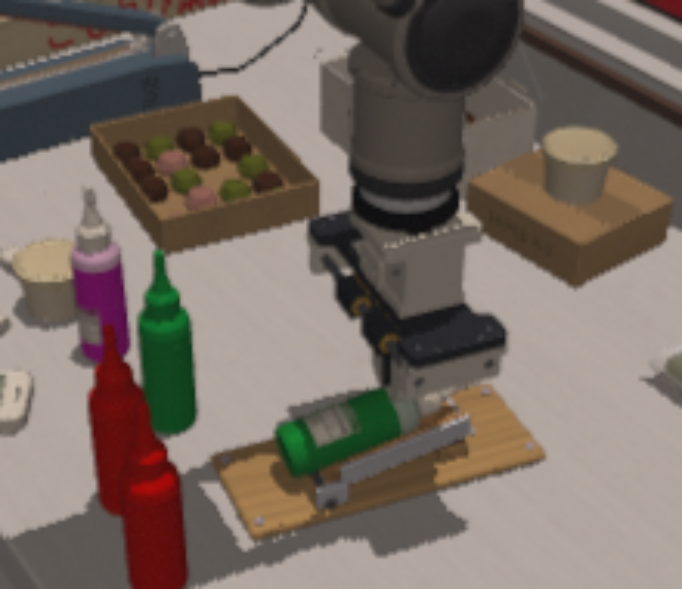

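View pics/side5_lat.png

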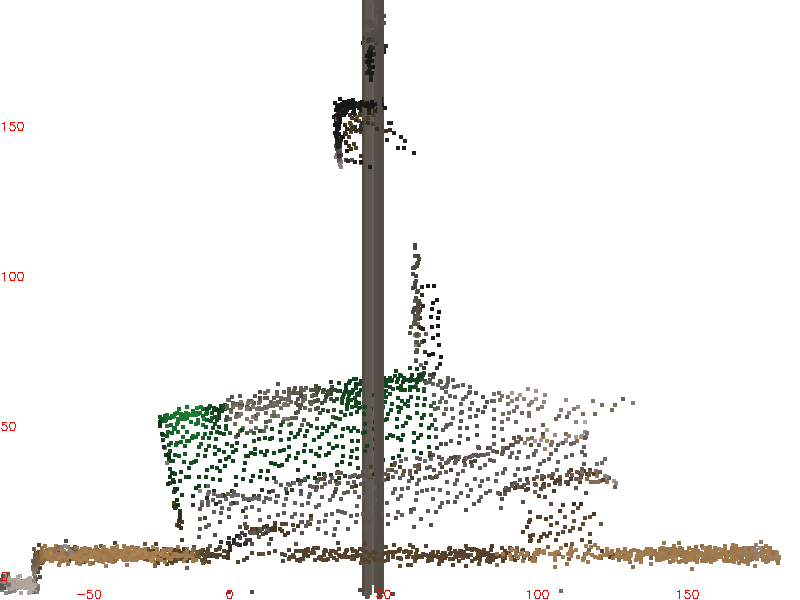

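```bash
python3 - <<'E'
from p import *
s=bot.get_state()['eef_pos']
x=rest(s)[0]+.0095
z=s[2]-.019
for k in range(8):
    z-=.0012
    r=bot.line_to(tcp_from_edge(x,z),velocity=.008,contact_N=9); print(round(z,4),r,end=' '); show()
    f=bot.get_state()['wrist_force'][2]
    if f>17: break
grab('side','side6'); grab('scene','scene6')
E
python3 lat.py side side6; python3 lat.py scene scene6
```

```text
0.0693 False t 19.79 edge x 85.1 z 70.2 y 0.6 F_u -0.84 Fv 1.91 Fz 11.27 open 0.0155
0.0681 True t 20.02 edge x 85.4 z 70.3 y 0.8 F_u -1.91 Fv 0.48 Fz 8.90 open 0.0163
0.0669 True t 20.33 edge x 85.4 z 70.4 y 0.8 F_u -1.84 Fv 0.37 Fz 8.48 open 0.0163
0.0657 True t 20.68 edge x 85.4 z 70.4 y 0.9 F_u -1.86 Fv 0.51 Fz 8.23 open 0.0158
0.0645 True t 21.06 edge x 85.5 z 70.4 y 0.9 F_u -3.03 Fv 0.84 Fz 8.48 open 0.0161
0.0633 True t 21.47 edge x 85.5 z 70.4 y 0.9 F_u -1.97 Fv -0.37 Fz 7.01 open 0.0161
0.0621 True t 21.90 edge x 85.6 z 70.4 y 0.9 F_u -3.80 Fv -0.51 Fz 7.53 open 0.0163
0.0609 True t 22.36 edge x 85.6 z 70.4 y 0.9 F_u -3.35 Fv 0.20 Fz 6.57 open 0.0157
```

View pics/side6_lat.png

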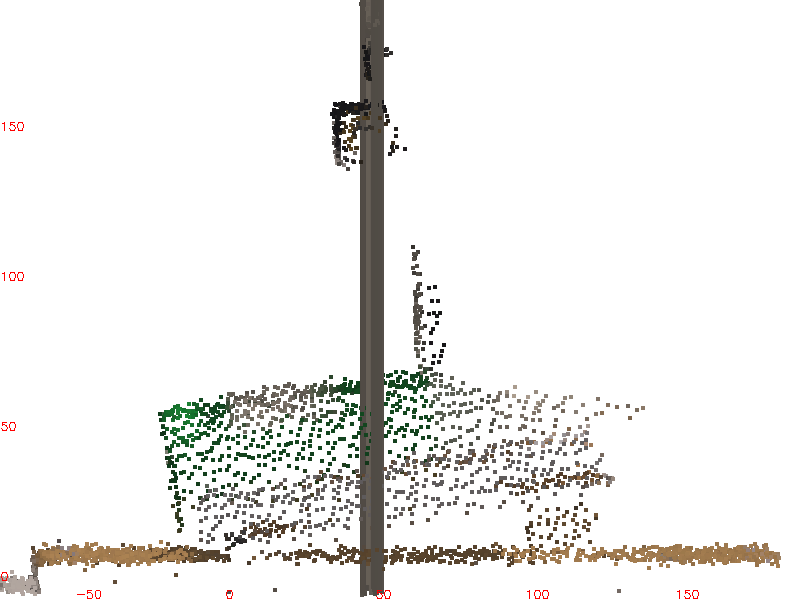

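The tip stays at z≈70.4 mm however far I command it down, at about 16 N peak, so this is a hard stop. Retracting slowly, then checking.

```bash
python3 - <<'E'
from p import *
s=bot.get_state()['eef_pos']; x=rest(s)[0]+.0095
bot.line_to(tcp_from_edge(x,.076),velocity=.02); show()
bot.line_to(tcp_from_edge(x,.22),velocity=.1); show()
bot.line_to(tcp_from_edge(x-.15,.26),velocity=.15); show()
P=bot.get_state()
bot.goto(tcp_from_edge(x-.15,.26)[:0] or [.25,.42,.30],[11.55,90,0]) ; show()
grab('side','side7'); grab('scene','scene7')
i=cv2.imread('pics/side7.png')[170:320,220:440]; cv2.imwrite('pics/side7z.png',cv2.resize(i,None,fx=3.5,fy=3.5,interpolation=cv2.INTER_CUBIC))
E
python3 lat.py side side7; python3 lat.py scene scene7
```

```text
t 22.90 edge x 85.2 z 75.7 y -0.1 F_u -0.40 Fv -0.10 Fz -0.05 open 0.0161
t 24.49 edge x 85.2 z 219.3 y 0.0 F_u 0.13 Fv 0.25 Fz -0.36 open 0.0159
t 25.68 edge x -64.0 z 259.8 y -0.0 F_u 0.26 Fv 0.55 Fz 0.51 open 0.0158
t 27.27 edge x -327.5 z 280.9 y 340.9 F_u -0.30 Fv -0.73 Fz 0.60 open 0.0162
```

View pics/side7z.png

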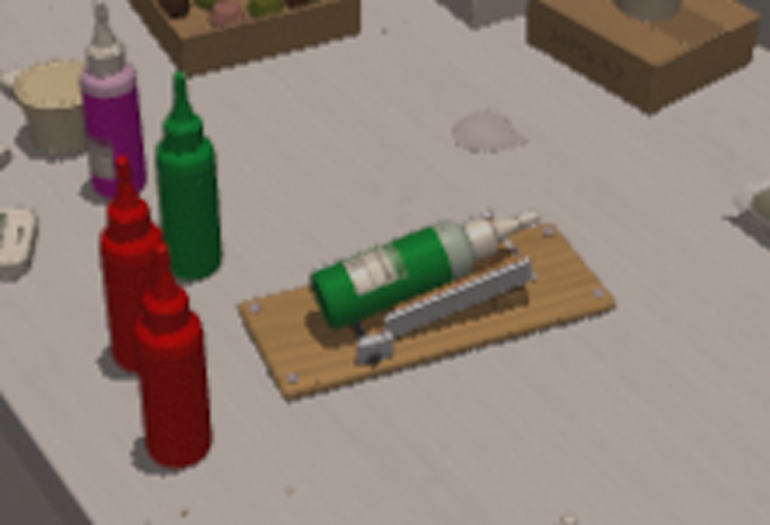

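View pics/side7_lat.png

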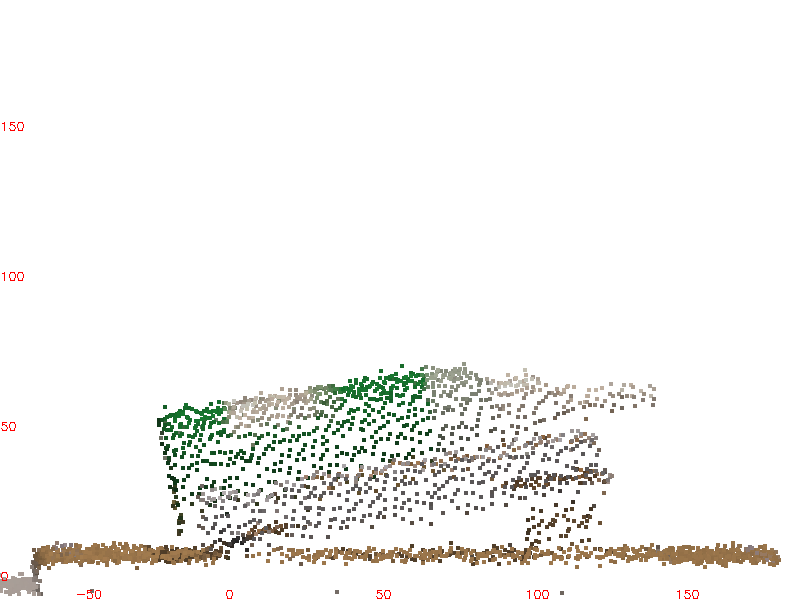

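View pics/scene7.png

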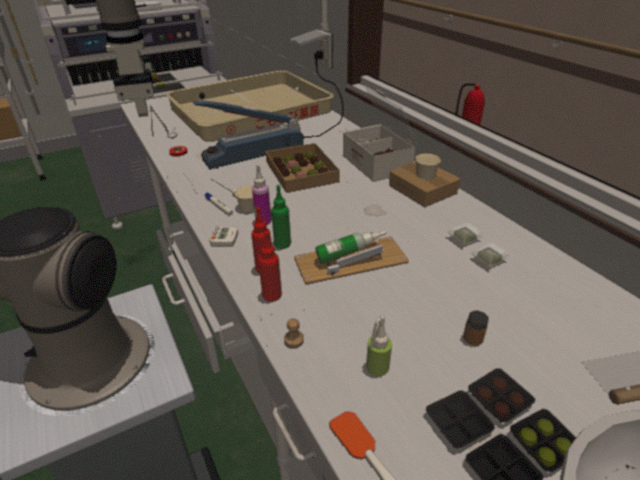

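Bottle lies in the flap (side crop around 420,270). Quick numeric check of the flap angle and of the neighbours' positions.

```bash
python3 - <<'E'
from lat import *
import cv2
for c,names in (('side',['side0','side5','side6','side7']),('scene',['scene0','scene6','scene7'])):
  for n in names:
    X,M=lat(c,n); Q=X[M]; Q=Q[(Q[:,1]<-24)&(Q[:,1]>-36)&(Q[:,2]>18)]
    if n.endswith('0'): continue
    e=[]
    for x in range(20,116,8):
        s=Q[abs(Q[:,0]-x)<5]
        if len(s)>5: e.append((x,np.percentile(s[:,2],88),np.percentile(s[:,2],50)))
    e=np.array(e); a=[np.pi/2-np.arctan(np.polyfit(e[:,0],e[:,k],1)[0]) for k in(1,2)]
    print(n,'flap angle est (top edge, mid)',np.round(a,3),'mid z@100',np.polyval(np.polyfit(e[:,0],e[:,2],1),100).round(1))
  a=cv2.imread(f'pics/{c}0.png').astype(int);b=cv2.imread(f'pics/{c}7.png').astype(int)
  d=(abs(a-b).max(2)>45).astype(np.uint8); d=cv2.morphologyEx(d,cv2.MORPH_OPEN,np.ones((3,3)))
  k,l,st,_=cv2.connectedComponentsWithStats(d); print(c,[s[:5].tolist() for s in st[1:] if s[4]>15])
E
```

```text
side5 flap angle est (top edge, mid) [2.192 1.651] mid z@100 41.3
side6 flap angle est (top edge, mid) [2.184 1.903] mid z@100 41.9
side7 flap angle est (top edge, mid) [1.414 1.466] mid z@100 35.8
side [[0, 0, 77, 27, 1234], [95, 0, 26, 8, 120], [82, 5, 12, 4, 37], [33, 22, 7, 3, 21], [98, 38, 29, 7, 119], [113, 55, 20, 22, 210], [96, 57, 17, 11, 125], [48, 71, 8, 4, 31], [57, 70, 9, 5, 35], [44, 74, 38, 17, 399], [106, 84, 39, 30, 880], [54, 86, 42, 19, 486], [74, 109, 7, 5, 29], [128, 111, 10, 16, 100], [306, 210, 4, 6, 24], [297, 210, 55, 61, 1685], [148, 234, 17, 26, 131], [352, 238, 17, 15, 124], [160, 240, 5, 6, 23], [0, 248, 7, 9, 45], [331, 253, 28, 14, 210], [92, 267, 8, 39, 162], [67, 279, 11, 15, 65], [87, 294, 4, 9, 29], [6, 343, 37, 16, 441], [101, 395, 20, 9, 124], [13, 399, 40, 14, 336]]
scene6 flap angle est (top edge, mid) [2.18  1.892] mid z@100 43.8
scene7 flap angle est (top edge, mid) [1.411 1.447] mid z@100 37.9
scene [[97, 0, 39, 14, 270], [29, 4, 61, 20, 771], [116, 8, 23, 10, 117], [100, 14, 13, 5, 51], [45, 21, 6, 7, 35], [109, 23, 7, 5, 31], [110, 32, 18, 4, 65], [106, 43, 37, 8, 199], [54, 50, 6, 5, 27], [81, 57, 12, 7, 55], [117, 56, 26, 19, 380], [58, 61, 9, 7, 46], [70, 62, 8, 3, 24], [146, 63, 5, 6, 29], [67, 65, 27, 20, 299], [138, 74, 9, 4, 27], [113, 76, 23, 14, 222], [61, 80, 49, 31, 876], [118, 91, 23, 10, 175], [136, 101, 12, 16, 164], [303, 206, 59, 65, 1773], [157, 230, 14, 26, 140], [169, 238, 5, 5, 22], [73, 243, 10, 38, 189], [365, 246, 12, 6, 55], [51, 253, 8, 11, 44], [339, 254, 31, 13, 222], [67, 266, 5, 20, 83], [0, 327, 31, 16, 350], [0, 381, 35, 14, 337], [84, 383, 21, 9, 132]]
```

```bash
python3 - <<'E'
from cell import bot
s=bot.get_state(); print(s['time'],s['eef_pos'],s['wrist_force'])
bot.sign_off()
E
```

```text
27.3667 [0.25086032 0.4194406  0.29992178] [-0.33066434  0.07276535 -0.03734637]
the job is handed in; nothing more can be done
```

The bottle now lies on its side in the flap, with the flap down on its stop. I handed the job in at 27.4 s.

**How it went:** I pushed the bottle over with two fingertips set 16 mm apart, at 10–25 mm/s, and held light contact all the way down. Near the stop I pressed until the fingertips went no lower, at roughly 16 N. Then I backed straight up and moved the arm away.

**Last checks:**
- **Flap:** the top edge of its side lip gives about 1.41 rad in both cameras, against 1.40 for fully down. A noisier fit through the middle of the lip gave 1.45–1.47. The fits made while the gripper was still in view were unusable (1.65–2.19).
- **Bottle:** it stayed in the flap after I released it.
- **Other things:** the before-and-after pictures differ only at the rest and at the arm with its shadow.
- **Arm:** about 0.3 m above the worktop, clear of everything, with the wrist force near zero.

**Departures from plan:**
- **Squeeze along the bottle:** early on, my arc pulled slightly towards the hinge and pressed along the bottle with up to about 9 N. I corrected that by turning about the hinge.
- **Fingertip position:** around 0.9 rad the fingertips were close to the shoulder, so I eased them back towards the foot while pressing.

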